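# Check a jack screw's thread with the pitch comb leaf

## Robot

A 6-joint arm with a two-finger parallel gripper is mounted at the origin on the work surface. World frame = base frame: x ahead of the robot, y to its left, z up, the work surface at z = 0. Lengths are in m, angles in rad, forces in N, time in s.
With the tool pointing down it reaches from about 0.35 to 0.95 m from the base axis. Payload 17.4 kg.
Tool frame: the origin (TCP) lies at the very end of the fingers, on their centre line; the grasp point (between the pads) lies 19 mm behind it; z points along the fingers, y is the line along which they close (so a half turn about z gives the same grasp; the last joint's range is limited). The gripper opens to 93 mm and grips with 3 to 60 N. Pads are 15 mm wide; open, the fingers measure 128 mm over their backs; the gripper's body (75 mm by 188 mm) begins 65 mm behind the grasp point.
Start: joints at [-0.038, 0.116, 1.442, -0, 1.584, -0.038], TCP at [0.675, -0, 0.219] pointing down, gripper open.
Joint ranges: [-2.83, 2.83], [-0.83, 2.19], [0.07, 2.5], [-1.14, 4.28], [0.01, 3], [-2.97, 2.97]. Speed limits (rad/s): [1.89, 1.89, 2.22, 3.14, 3.14, 3.14].

## Interface

Orientations are given as [roll, pitch, yaw] about the fixed x, y, z axes, in that order (R = Rz(yaw) Ry(pitch) Rx(roll)).
In Python, from workcell import * gives the robot as it stands. The module is installed in compiled form; this text tells all that it offers.
- The arm moves only by the shell command python3 -m creep 'ROWS' [OPENING] [FORCE]. ROWS is JSON, a list of rows, each an object with "translation": the shift along the tool's x, y, z in m, a list of three; "yaw": the turn about the tool's z in rad. A call has 1 to 5 rows; each row is the pose to reach, as a shift and turn from the pose commanded when the call began, along the tool's axes at that moment; what a row does not reach only later rows make up. A row lasts 1/10 s, in which the tool goes at most 50 mm and 8.59 degrees, less where a joint would pass 70% of its speed; a pose out of reach is approached as far as the arm can. A call with a gripper value outside its range is refused whole. OPENING is the opening in per cent of the stroke, from 0 (shut) to 100 (fully open), set as the call begins (- or left out, the last holds). The fingers move at their own pace and stop on an object; FORCE is the grip in N (left out, the last holds). Time passes only in rows, so rows that repeat a pose let the fingers close. It gives the time, the measured TCP pose, the force, the opening and the grip force at its end, in the units of the state.
- get_state(): the state, without advancing time (a new reading comes with each control period).
- camera(name): name is "scene" or "side" or "wrist"; returns the picture (400x640x3 uint8, red, green, blue); there is no depth.
- camera_model(name): a dict with "mtx" (3x3 intrinsics, pixels), "rvec" (rotation vector, rad) and "tvec" (3), from world to camera coordinates, as OpenCV has them. Camera axes: x right, y down, z forward; pixel columns grow to the right and rows downward; lengths in m; the calibration is good to about 2 mm. A picture is of the moment at which its call begins: read the wrist's pose just before it. camera_model takes no time and is no camera call; for the wrist camera it gives the pose at the moment of the call.
- hand_in(): hands the job in; it is judged then, once.
The state is a dict: "clock": time; "joints": joint angles; "dq": joint speeds; "effort": joint torques, N m; "eef_pos": TCP position; "tool_rot": TCP orientation; "ft_force": force on the tool from outside, world axes, zero at the start; "ft_torque": the same for the moment, N m; "grip_width": finger opening in m; "gripper_force": force on a finger pad.
Only numpy, scipy, OpenCV 4.12 (cv2) and the standard library are available. Lean on these libraries where they do the work, as an engineer would, in place of code of your own. Each camera call takes 0.05 s, during which the arm holds its last target. There are 200 camera calls.

## Task

Take the pitch leaf with the yellow handle out of its rack and feel its teeth into the thread near the middle of the jack screw, upright and in line with the screw, until it sits flat and fully home on the crests; press it there lightly for a second. Be gentle: pushing the leaf on the thread with more than 20 N spoils it. Then stand it back in its empty rack slot, let go, and leave everything else where it is.

Things in the scene. Friction and masses are not known exactly. Their poses are not given: they have to be found in the camera images.
- screw: coarse jack screw, bright crests on a dark core, lying level on a grey sprung rest with blue saddles. Origin on its axis at mid-length; y along the axis, z up. Square thread: 70 mm outside diameter, 52 mm root diameter, pitch 16 mm, 12 crests (about 190 mm of thread about the middle); grooves 8.4 mm wide and 9 mm deep, crests 7.6 mm wide, flanks upright. Core ends 176 mm either side
- screw_top (a point): point 35 mm above the screw's axis at mid-length: the height of the crest tops. WHERE ALONG THE AXIS the crests and grooves lie changes every time, over 11 mm of the 16 mm pitch, and no pose gives it: see it or feel for it. From above the grooves run 3 degrees off square to the axis
- rest: fixed grey rest under the screw, base plate 130 x 360 mm, origin at its underside's centre, 90 mm under the unloaded screw's axis; y along the screw. Its two spring cans (y = +-142 mm) let the screw give straight down under a push: it starts to sink at about 2 N, then takes 3 N per mm, to a hard stop at 10 mm, and rises when let go. The screw does not move sideways or turn
- leaf: the 16 mm pitch comb leaf, metal with a YELLOW handle: plate 64 mm long (x) and 10 mm thick (y) with 4 teeth pointing down (-z) at x = -24, -8, 8, 24 mm. Teeth 8 mm long, 6 mm wide, straight. Origin at the middle of the plane of the tooth tips, z up. Plate z = 8 to 30 mm, handle (36 mm long, 12 mm thick) z = 30 to 56 mm. Starts teeth down in a rack slot
- leaf_seat (a point): point on the leaf between its two middle teeth, on the plate's lower edge, 8 mm above the tooth tips. When the leaf is fully home this edge lies on the thread crests, 35 mm over the screw's axis; standing on the crests it is 8 mm higher
- leaf_grip (a point): where to grip the leaf: middle of its handle and upper plate, 41 mm above the tooth tips; fingers close along the leaf's y (12 mm)
- leaf_fine: the other comb leaf, of finer pitch, same outside shape but RED handle and 6 teeth; stands in the other slot; bystander, to be left where it is. Origin at the middle of the plane of the tooth tips
- rack: fixed black leaf rack, 88 x 130 mm, 22 mm high, with two slots running along its x, centred at y = +37.5 and -37.5 mm. Each slot is 68 mm long (x), 13 mm wide (y), 18 mm deep with its floor 4 mm above the origin. Origin at the centre of its underside
- sleeve: dark steel coupling sleeve standing on end, 60 mm across, 55 mm high; bystander; origin at the centre of its underside
- bush: brass bush standing on end, 42 mm across, 30 mm high; bystander; origin at the centre of its underside
- grease: green grease can with a white lid, 72 mm across, 110 mm high; bystander; origin at the centre of its underside
- wrench: steel wrench lying flat; bystander; its x axis runs along it
- driver: screwdriver lying flat; bystander; its x axis runs along it
- cone: turned steel centre cone, 48 mm across, 50 mm high; bystander; origin at the centre of its underside
Things that resemble listed ones, but are neither listed nor needed, are in the scene too. What is shaped like the leaf but orange is not meant.

How it is judged:
By the outcome, as a careful person would: the job done as asked, in the order asked, and still so for the second after the job is handed in, with the robot touching nothing.
It also fails if it takes over 61 s, if anything falls off the work surface, if the arm or the gripper's body presses on something with over 40 N, if the wrist force passes 120 N, or if a joint passes its speed limit or range.

## Working session

There is one attempt and no reset: what is moved stays moved. The work goes in short steps, Python scripts to look and compute and a shell command to move; the robot and the scene stay as the last step left them, time stands still between calls to the robot, and variables do not carry over. Pictures are saved under pics/ and viewed, at most 10 in all, crops included, and the job is handed in when it is done.

```bash
mkdir -p pics; cat > h.py <<'E'
from workcell import *
import numpy as np, cv2
def ray(name,uv,z,cm=None):
    m=cm or camera_model(name); K=np.array(m["mtx"]);R=cv2.Rodrigues(np.array(m["rvec"],float))[0];t=np.array(m["tvec"],float).ravel()
    d=R.T@np.linalg.inv(K)@np.array([uv[0],uv[1],1.]);c=-R.T@t
    return c+d*(z-c[2])/d[2]
def proj(name,P,cm=None):
    m=cm or camera_model(name)
    return cv2.projectPoints(np.array(P,float).reshape(-1,1,3),np.array(m["rvec"],float),np.array(m["tvec"],float),np.array(m["mtx"],float),None)[0].reshape(-1,2)
def save(im,f): cv2.imwrite("pics/"+f,im[:,:,::-1])
E
python3 - <<'E'
from h import *
a=camera("scene");b=camera("side")
save(a,"scene.png");save(b,"side.png")
for n in("scene","side"):
    m=camera_model(n);R=cv2.Rodrigues(np.array(m["rvec"],float))[0];print(n,-R.T@np.array(m["tvec"]).ravel(),R[2],m["mtx"])
s=get_state();print(s["clock"],s["ft_force"],s["tool_rot"])
E
```

```text
scene [ 1.30703699 -0.43322269  0.88641236] [-0.61168404  0.43158235 -0.66300778] [[480.46506086   0.         321.24654835]
 [  0.         480.46506086 194.38601587]
 [  0.           0.           1.        ]]
side [0.10381534 0.78918984 0.5895006 ] [ 0.49909221 -0.70813028 -0.49945818] [[376.81450081   0.         318.85055116]
 [  0.         376.81450081 203.9555302 ]
 [  0.           0.           1.        ]]
0.1 [-0.17713643 -0.07211227  0.11930197] [-3.14053644e+00 -1.95869909e-05  1.57076337e+00]
```

View pics/scene.png

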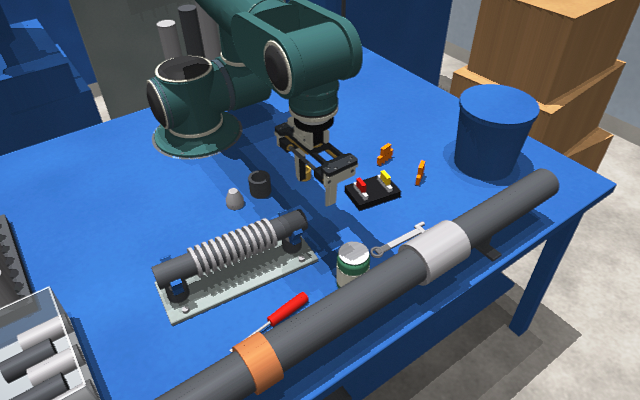

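View pics/side.png

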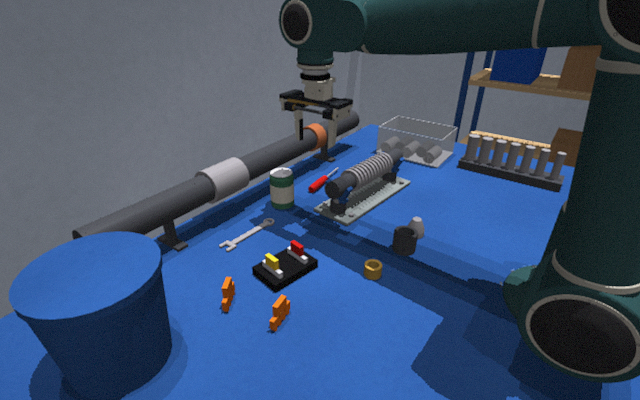

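Scene view: the yellow-handled leaf is at (385,178), with the red one at (361,185) and orange look-alikes at (385,154) and (420,172). In the side view, yellow is at (270,262), red at (297,247) and orange at (228,293) and (280,312). The yellow one in the black rack fits. I'll confirm it in an enlarged crop that also shows the screw.

```bash
python3 - <<'E'
from h import *
a=cv2.imread("pics/scene.png");b=cv2.imread("pics/side.png")
f=lambda im,x,y,w,h,k:cv2.resize(im[y:y+h,x:x+w],None,fx=k,fy=k,interpolation=cv2.INTER_CUBIC)
A=f(a,340,150,80,60,5);B=f(b,245,230,80,60,5);C=f(a,150,200,180,130,4)[:, :720]
o=np.zeros((600,800,3),np.uint8);o[:300,:400]=A;o[:300,400:]=B
C=f(a,150,205,170,64*2,2.34);o[300:300+C.shape[0],:C.shape[1]]=C[:300]
D=f(b,315,140,100,75,4);o[300:,400:]=D
cv2.imwrite("pics/crop1.png",o)
for n,im in(("scene",a),("side",b)):
    hsv=cv2.cvtColor(im,cv2.COLOR_BGR2HSV)
    for c,lo,hi in(("yel",(25,150,100),(33,255,255)),("red",(0,200,120),(5,255,255))):
        k,l,st,ce=cv2.connectedComponentsWithStats(cv2.inRange(hsv,lo,hi))
        for i in range(1,k):
            if st[i,4]>20: print(n,c,ce[i],st[i],ray(n,ce[i],.047))
E
```

```text
scene yel [385.08571429 174.22857143] [381 171   9   8  35] [0.56902711 0.30405304 0.047     ]
scene red [360.83783784 181.91891892] [357 178   9   8  37] [0.55490357 0.22937089 0.047     ]
scene red [287.74884793 307.89170507] [268 292  40  33 434] [ 0.78057486 -0.15107352  0.047     ]
side yel [272.01785714 257.55357143] [266 254  13   8  56] [0.58966809 0.28571574 0.047     ]
side red [318.55294118 182.16470588] [311 176  16  13  85] [ 0.72769258 -0.09331527  0.047     ]
side red [296.6744186  244.39534884] [291 241  12   8  43] [0.57546856 0.21203217 0.047     ]
```

View pics/crop1.png

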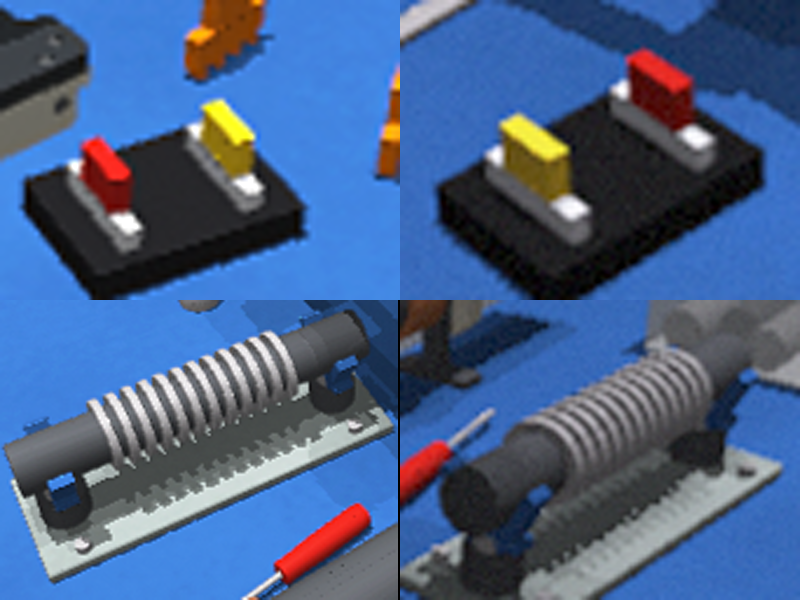

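The crop confirms it: the yellow leaf stands in the rack slot farther from the robot's midline, the red one in the other, and the orange ones lie outside the rack. Next I'll measure the handle-top corners and the screw.

```bash
python3 - <<'E'
from h import *
S=np.array([(203,104),(222,101),(253,140),(236,145)])/5.+[340,150]
T=(np.array([(502,122),(520,116),(570,150),(552,158)])-[400,0])/5.+[245,230]
for n,p in(("scene",S),("side",T)):
    P=np.array([ray(n,q,.060) for q in p]);m=P.mean(0);L=P[3]+P[2]-P[0]-P[1]
    print(n,P.round(4).tolist(),m,"long",np.hypot(*L[:2])/2,np.degrees(np.arctan2(L[1],L[0])))
C=lambda x,y:(x/2.34+150,(y-300)/2.34+205)
for p,z in(((97,400),.125),((270,333),.125),((55,578),.008),((395,425),.008),((12,490),.008)):print(p,ray("scene",C(*p),z))
D=lambda x,y:((x-400)/4+315,(y-300)/4+140)
for p,z in(((545,425),.125),((675,350),.125)):print("side",p,ray("side",D(*p),z))
m=camera_model("wrist");R=cv2.Rodrigues(np.array(m["rvec"],float))[0];print("wrist",-R.T@np.array(m["tvec"]).ravel(),R,m["mtx"],get_state()["eef_pos"])
E
```

```text
scene [[0.562, 0.2926, 0.06], [0.5662, 0.3027, 0.06], [0.6014, 0.2939, 0.06], [0.5991, 0.2837, 0.06]] [0.58214573 0.29324831 0.06      ] long 0.03723951293428739 -13.805431895810312
side [[0.5979, 0.2979, 0.06], [0.5943, 0.2898, 0.06], [0.5596, 0.2952, 0.06], [0.5623, 0.3042, 0.06]] [0.57852577 0.29680036 0.06      ] long 0.03563292869302707 170.53436358382527
(97, 400) [ 0.57964839 -0.26052034  0.125     ]
(270, 333) [ 0.5980469  -0.08861178  0.125     ]
(55, 578) [ 0.64687678 -0.35572789  0.008     ]
(395, 425) [ 0.6810794  -0.00130578  0.008     ]
(12, 490) [ 0.52818051 -0.35031457  0.008     ]
side (545, 425) [ 0.60225293 -0.08026191  0.125     ]
side (675, 350) [ 0.59161884 -0.26600906  0.125     ]
wrist [0.67546838 0.06444472 0.38332826] [[ 9.99998049e-01 -2.06787725e-04 -1.96453262e-03]
 [ 2.64636831e-04 -9.71517078e-01  2.36969403e-01]
 [-1.95757935e-03 -2.36969460e-01 -9.71515127e-01]] [[278.59244306   0.         321.13665708]
 [  0.         278.59244306 200.87117158]
 [  0.           0.           1.        ]] [ 6.74813958e-01 -1.78140393e-05  2.17983685e-01]
```

```bash
cat >> h.py <<'E'
from scipy.spatial.transform import Rotation as Ro
def need(x,y,z,ydir):
    "shift in tool axes and yaw to bring TCP to x,y,z with the tool's y at ydir deg"
    s=get_state();R=Ro.from_euler("xyz",s["tool_rot"]).as_matrix();p=np.array(s["eef_pos"])
    a=np.degrees(np.arctan2(R[1,1],R[0,1]));d=-(ydir-a+180)%360
    d=-(((ydir-a)+180)%360-180)
    print("t",round(s["clock"],2),"pos",p.round(4),"ydir",round(a,2),"F",np.round(s["ft_force"],2),"w",round(s["grip_width"],4),"g",np.round(s["gripper_force"],1),"-> shift",(R.T@(np.array([x,y,z])-p)).round(4),"yaw",round(np.radians(d),4))
E
python3 -m creep '[{"translation":[0.04,-0.01,0],"yaw":-0.14},{"translation":[0.08,-0.02,0],"yaw":-0.28},{"translation":[0.12,-0.03,0],"yaw":-0.42},{"translation":[0.16,-0.04,0],"yaw":-0.56},{"translation":[0.2,-0.05,0],"yaw":-0.7}]' 43 30
python3 -c "from h import *;need(.58,.295,.2,78)"
```

```text
clock: 0.6
eef_pos: [0.6243, 0.2014, 0.2184]
tool_rot: [-3.141, -0.0, 2.276]
ft_force: [-0.3, -0.5, 0.3]
grip_width: 0.0576
gripper_force: 0.0
t 0.6 pos [0.6243 0.2014 0.2184] ydir 40.43 F [-0.29 -0.51  0.27] w 0.0576 g 0.0 -> shift [0.0999 0.027  0.0184] yaw -0.6557
```

```bash

python3 -m creep '[{"translation":[0.02,0.006,0],"yaw":-0.13},{"translation":[0.04,0.012,0],"yaw":-0.26},{"translation":[0.06,0.018,0.01],"yaw":-0.4},{"translation":[0.08,0.024,0.015],"yaw":-0.53},{"translation":[0.1,0.027,0.018],"yaw":-0.656}]'
python3 -m creep '[{"translation":[0,0,0],"yaw":0},{"translation":[0,0,0],"yaw":0}]'
python3 - <<'E'
from h import *
need(.58,.295,.026,78)
m=camera_model("wrist");a=camera("wrist");save(a,"w1.png")
import json;json.dump({k:np.array(v).tolist() for k,v in m.items()},open("w1.json","w"))
u=proj("wrist",[[.58,.295,.06]],m)[0];print(u)
x,y=int(max(0,min(440,u[0]-100))),int(max(0,min(250,u[1]-75)));print(x,y)
cv2.imwrite("pics/w1c.png",cv2.resize(a[y:y+150,x:x+200,::-1],None,fx=4,fy=4,interpolation=cv2.INTER_CUBIC))
E
```

```text
clock: 1.1
eef_pos: [0.5806, 0.2946, 0.1995]
tool_rot: [-3.141, -0.001, 2.932]
ft_force: [0.1, -0.0, -0.0]
grip_width: 0.0401
gripper_force: 0.0
clock: 1.3
eef_pos: [0.5812, 0.2939, 0.2005]
tool_rot: [-3.141, -0.0, 2.925]
ft_force: [-0.3, 0.0, -0.0]
grip_width: 0.0399
gripper_force: 0.0
t 1.3 pos [0.5812 0.2939 0.2005] ydir 77.59 F [-0.28  0.03 -0.01] w 0.0399 g 0.0 -> shift [0.0014 0.0009 0.1745] yaw -0.0072
[322.58312817 191.22445011]
222 116
```

View pics/w1c.png

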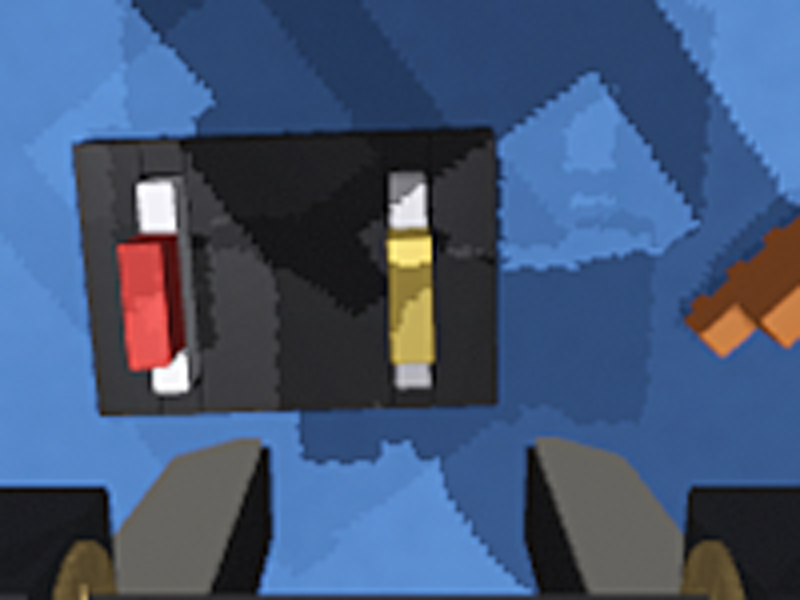

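The close crop shows the yellow handle's top face with corners about (387,235), (432,235), (436,364) and (391,362). The red leaf is at the left, and the fingers straddle on either side at the bottom.

```bash
python3 - <<'E'
from h import *
import json
m=json.load(open("w1.json"))
P=np.array([ray("wrist",(x/4+222,y/4+116),.060,m) for x,y in((387,235),(432,235),(436,364),(391,362))])
L=P[2]+P[3]-P[0]-P[1];c=P.mean(0);print(P.round(4).tolist(),c,np.hypot(*L[:2])/2,np.degrees(np.arctan2(L[1],L[0])))
Q=np.array([ray("wrist",(x/4+222,y/4+116),.034,m) for x,y in((388,173),(428,173),(432,387),(396,387))])
L=Q[2]+Q[3]-Q[0]-Q[1];print(Q.mean(0),np.hypot(*L[:2])/2,np.degrees(np.arctan2(L[1],L[0])))
# rack corners at z .022
Q=np.array([ray("wrist",(x/4+222,y/4+116),.022,m) for x,y in((75,143),(494,128),(497,403),(100,413))]);print(Q.round(4).tolist())
need(c[0],c[1],.027,78)
E
```

```text
[[0.5609, 0.2948, 0.06], [0.5636, 0.307, 0.06], [0.5999, 0.3004, 0.06], [0.5966, 0.2881, 0.06]] [0.58027175 0.29757701 0.06      ] 0.03658495633216695 -10.486032784306238
[0.5802899  0.29777646 0.034     ] 0.06583880155505809 -10.668072078701035
[[0.5184, 0.2067, 0.022], [0.5414, 0.3321, 0.022], [0.6271, 0.3161, 0.022], [0.6028, 0.1903, 0.022]]
t 1.35 pos [0.5814 0.2935 0.2006] ydir 77.55 F [-0.41 -0.32 -0.21] w 0.0398 g 0.0 -> shift [0.002  0.0038 0.1736] yaw -0.0079
```

```bash

python3 -m creep '[{"translation":[0.002,0.004,0.04],"yaw":-0.034},{"translation":[0.002,0.004,0.08],"yaw":-0.034},{"translation":[0.002,0.004,0.12],"yaw":-0.034},{"translation":[0.002,0.004,0.155],"yaw":-0.034},{"translation":[0.002,0.004,0.173],"yaw":-0.034}]' >/dev/null
python3 -m creep '[{"translation":[0,0,0],"yaw":0},{"translation":[0,0,0],"yaw":0}]' >/dev/null
python3 - <<'E'
from h import *
need(.5803,.2977,.027,79.5)
save(cv2.resize(camera("wrist")[100:350,160:480],None,fx=2,fy=2),"w2.png")
E
```

```text
t 2.05 pos [0.581  0.2982 0.0292] ydir 79.58 F [0.22 0.71 0.11] w 0.0401 g 0.0 -> shift [ 0.0006 -0.0006  0.0022] yaw 0.0014
```

View pics/w2.png

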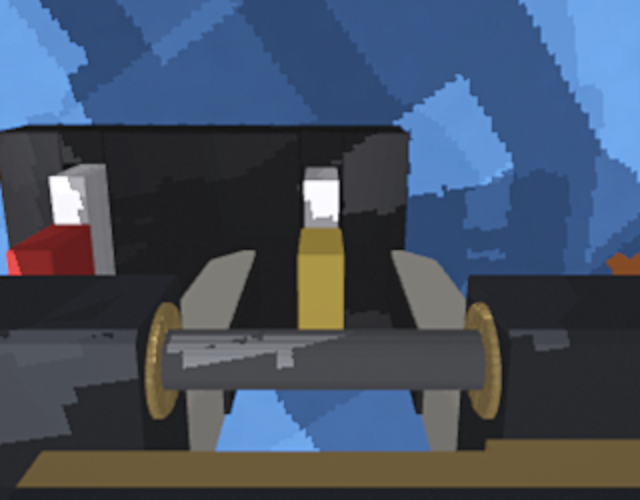

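The fingers straddle the yellow handle at (320,280) evenly, with the red leaf well outside them. Closing.

```bash

python3 -m creep '[{"translation":[0.0005,-0.0005,0.0015],"yaw":0},{"translation":[0.0005,-0.0005,0.0015],"yaw":0}]' >/dev/null
python3 -m creep '[{"translation":[0,0,0],"yaw":0},{"translation":[0,0,0],"yaw":0},{"translation":[0,0,0],"yaw":0},{"translation":[0,0,0],"yaw":0},{"translation":[0,0,0],"yaw":0}]' 0 40
python3 -c "from h import *
need(.5803,.2977,.027,79.5)"
```

```text
clock: 2.8
eef_pos: [0.5795, 0.2978, 0.0262]
tool_rot: [3.142, -0.0, 2.961]
ft_force: [-0.9, 0.5, 0.9]
grip_width: 0.0118
gripper_force: 40.0
t 2.8 pos [0.5795 0.2978 0.0262] ydir 79.64 F [-0.92  0.5   0.92] w 0.0118 g 40.0 -> shift [-0.0008  0.     -0.0008] yaw 0.0025
```

```bash

python3 -m creep '[{"translation":[0,0,-0.01],"yaw":0},{"translation":[0,0,-0.03],"yaw":0},{"translation":[0,0,-0.07],"yaw":0},{"translation":[0,0,-0.115],"yaw":0},{"translation":[0,0,-0.16],"yaw":0}]' 
python3 -c "from h import *
need(.59,0.05,.19,37)"
```

```text
clock: 3.3
eef_pos: [0.5792, 0.2976, 0.1884]
tool_rot: [-3.141, -0.0, 2.961]
ft_force: [1.6, 0.8, -1.3]
grip_width: 0.0118
gripper_force: 40.0
t 3.3 pos [0.5792 0.2976 0.1884] ydir 79.64 F [ 1.57  0.82 -1.33] w 0.0118 g 40.0 -> shift [-0.0552 -0.2416 -0.0016] yaw 0.7442
```

```bash

python3 -m creep '[{"translation":[-0.01,-0.048,0],"yaw":0.149},{"translation":[-0.021,-0.096,0],"yaw":0.298},{"translation":[-0.032,-0.144,0],"yaw":0.447},{"translation":[-0.044,-0.192,0],"yaw":0.595},{"translation":[-0.055,-0.24,0],"yaw":0.744}]' 
python3 -c "from h import *
need(.59,-.215,.185,-5.5)"
```

```text
clock: 3.8
eef_pos: [0.5902, 0.0499, 0.187]
tool_rot: [3.141, 0.0, 2.211]
ft_force: [1.6, -0.9, -2.6]
grip_width: 0.0116
gripper_force: 40.0
t 3.8 pos [0.5902 0.0499 0.187 ] ydir 36.68 F [ 1.57 -0.89 -2.58] w 0.0116 g 40.0 -> shift [-0.2124 -0.1584  0.002 ] yaw 0.7361
```

```bash

python3 -m creep '[{"translation":[-0.038,-0.028,0],"yaw":0.147},{"translation":[-0.076,-0.057,0],"yaw":0.295},{"translation":[-0.115,-0.086,0],"yaw":0.442},{"translation":[-0.153,-0.115,0],"yaw":0.589},{"translation":[-0.191,-0.143,0],"yaw":0.736}]' >/dev/null
python3 -m creep '[{"translation":[0,0,0],"yaw":0},{"translation":[0,0,0],"yaw":0}]' >/dev/null
python3 - <<'E'
from h import *
need(.595,-.175,.17,-5.5)
m=camera_model("wrist");a=camera("wrist");save(a,"w3.png")
import json;json.dump({k:np.array(v).tolist() for k,v in m.items()},open("w3.json","w"))
cv2.imwrite("pics/w3c.png",cv2.resize(a[60:340,200:440,::-1],None,fx=2.1,fy=2.1,interpolation=cv2.INTER_CUBIC))
E
```

```text
t 4.5 pos [ 0.591  -0.1876  0.1864] ydir -5.22 F [-0.34  0.88 -1.71] w 0.0116 g 40.0 -> shift [0.013  0.0028 0.0164] yaw 0.0048
```

View pics/w3c.png

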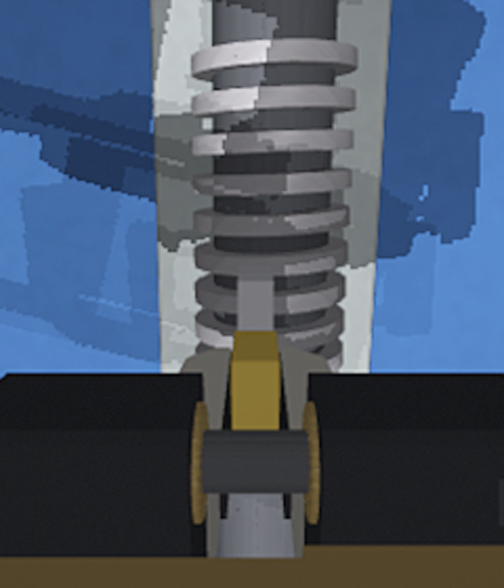

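The wrist view shows the thread along the image column, with crests at crop rows about 55, 97, 138, 180 and 220. They span x≈193–355, and the base-plate edges run at x 152→162 and 392→370. The leaf sits below, straddling the lower crests. Now I'll compute the axis and sample the crest profile.

```bash
python3 - <<'E'
from h import *
import json
m=json.load(open("w3.json"));c=lambda x,y:(x/2.1+200,y/2.1+60)
pl=lambda p,z:ray("wrist",c(*p),z,m)
a,b,d,e=[pl(p,.008) for p in((152,5),(162,365),(392,5),(370,365))];print("plate",a,b,d,e)
for l,r in(((192,68),(356,55)),((194,106),(355,97)),((193,147),(352,137)),((194,188),(350,178)),((195,228),(347,214))):
    P,Q=pl(l,.095),pl(r,.095);print("crest",((P+Q)/2).round(4),np.hypot(*(P-Q)[:2]).round(4))
E
```

```text
plate [ 0.54915881 -0.04107271  0.008     ] [ 0.52807653 -0.2458667   0.008     ] [ 0.67807549 -0.05292035  0.008     ] [ 0.65707436 -0.25763209  0.008     ]
crest [ 0.6085 -0.0877  0.095 ] 0.0676
crest [ 0.6074 -0.1033  0.095 ] 0.0673
crest [ 0.6052 -0.1196  0.095 ] 0.0676
crest [ 0.6035 -0.1366  0.095 ] 0.0674
crest [ 0.6017 -0.1529  0.095 ] 0.0668
```

```bash
python3 - <<'E'
from h import *
import json
m=json.load(open("w3.json"));g=cv2.cvtColor(cv2.imread("pics/w3.png"),cv2.COLOR_BGR2GRAY).astype(np.float32)
u=np.array([np.sin(np.radians(5.88)),np.cos(np.radians(5.88))]);o=np.array([.600,-.175]);n=np.array([u[1],-u[0]])
s=np.arange(-30,100,1.)/1000
for off in(-.012,.008):
    P=[np.r_[o+k*u+off*n,.035+.09-.035*(1-np.sqrt(1-(off/.035)**2))] for k in s]
    q=proj("wrist",P,m).astype(np.float32)
    v=cv2.remap(g,q[None,:,0],q[None,:,1],cv2.INTER_LINEAR)[0]
    print(off);print(" ".join(f"{int(k*1000)}:{int(x)}" for k,x in zip(s,v)))
E
```

```text
-0.012
-30:92 -29:91 -28:91 -27:92 -26:92 -25:92 -24:92 -23:91 -22:91 -21:91 -20:88 -19:107 -18:122 -17:121 -16:121 -15:121 -14:121 -13:121 -12:121 -11:121 -10:120 -9:120 -8:121 -7:120 -6:120 -5:121 -4:121 -3:121 -2:121 -1:121 0:122 1:118 2:103 3:97 4:98 5:96 6:95 7:96 8:94 9:92 10:91 11:86 12:71 13:54 14:43 15:46 16:46 17:46 18:44 19:53 20:85 21:95 22:92 23:93 24:93 25:92 26:93 27:90 28:62 29:50 30:47 31:46 32:46 33:46 34:41 35:75 36:108 37:92 38:92 39:92 40:93 41:93 42:93 43:79 44:43 45:45 46:45 47:45 48:45 49:45 50:42 51:63 52:106 53:114 54:111 55:111 56:112 57:111 58:111 59:75 60:52 61:53 62:52 63:77 64:115 65:111 66:93 67:135 68:204 69:209 70:205 71:205 72:206 73:206 74:202 75:133 76:106 77:110 78:110 79:110 80:111 81:111 82:83 83:148 84:218 85:206 86:204 87:204 88:205 89:205 90:199 91:132 92:105 93:109 94:109 95:109 96:109 97:109 98:110 99:109
0.008
-30:96 -29:96 -28:96 -27:96 -26:95 -25:92 -24:90 -23:110 -22:133 -21:132 -20:116 -19:83 -18:71 -17:71 -16:63 -15:62 -14:61 -13:60 -12:69 -11:110 -10:129 -9:127 -8:126 -7:129 -6:131 -5:132 -4:114 -3:79 -2:68 -1:54 0:55 1:63 2:62 3:60 4:70 5:113 6:131 7:129 8:123 9:94 10:93 11:95 12:87 13:73 14:55 15:46 16:47 17:46 18:47 19:44 20:53 21:84 22:97 23:112 24:122 25:132 26:135 27:134 28:109 29:58 30:52 31:64 32:64 33:64 34:64 35:61 36:78 37:123 38:132 39:128 40:129 41:132 42:135 43:134 44:98 45:49 46:64 47:64 48:64 49:64 50:64 51:61 52:74 53:120 54:130 55:135 56:147 57:148 58:151 59:151 60:97 61:70 62:72 63:73 64:73 65:74 66:73 67:69 68:94 69:143 70:145 71:144 72:144 73:147 74:150 75:147 76:99 77:70 78:73 79:74 80:74 81:75 82:73 83:62 84:96 85:142 86:143 87:142 88:143 89:145 90:148 91:145 92:94 93:71 94:72 95:72 96:72 97:71 98:72 99:72
```

Grooves show clearly, 8.3 mm wide at a 16 mm pitch. Groove centres on the axis are at s = −0.1 + 16k, so the leaf centre goes to s ≈ 7.9. I'll check the leaf's own offset in the same picture.

```bash
python3 - <<'E'
from h import *
import json
m=json.load(open("w3.json"));g=cv2.cvtColor(cv2.imread("pics/w3.png"),cv2.COLOR_BGR2GRAY)
u=np.array([np.sin(np.radians(5.88)),np.cos(np.radians(5.88))]);o=np.array([.600,-.175])
# column profile through the leaf end
c=int(256/2.1+200);print([(r,int(g[r,c])) for r in range(180,224)])
R=get_state()["eef_pos"];print(R)
for row in(275,332):
  for z in(.1717,.1637,.1937,.2197):
    p=ray("wrist",(256/2.1+200,row/2.1+60),z,m);print(row,z,p.round(4),"tool x off",((p[:2]-np.array(R)[:2])@u).round(4))
t=o+.0079*u;print("target",t);need(t[0],t[1],.158,-5.88)
E
```

```text
[(180, 55), (181, 70), (182, 84), (183, 93), (184, 96), (185, 93), (186, 94), (187, 97), (188, 97), (189, 96), (190, 98), (191, 99), (192, 96), (193, 103), (194, 119), (195, 122), (196, 121), (197, 121), (198, 121), (199, 121), (200, 121), (201, 121), (202, 121), (203, 121), (204, 121), (205, 120), (206, 121), (207, 121), (208, 121), (209, 121), (210, 121), (211, 121), (212, 121), (213, 120), (214, 121), (215, 121), (216, 123), (217, 103), (218, 88), (219, 91), (220, 93), (221, 92), (222, 93), (223, 93)]
[ 0.59117175 -0.18667782  0.18642696]
275 0.1717 [ 0.5944 -0.1605  0.1717] tool x off 0.0263
275 0.1637 [ 0.5942 -0.1622  0.1637] tool x off 0.0247
275 0.1937 [ 0.5948 -0.156   0.1937] tool x off 0.0309
275 0.2197 [ 0.5952 -0.1507  0.2197] tool x off 0.0362
332 0.1717 [ 0.5927 -0.1792  0.1717] tool x off 0.0076
332 0.1637 [ 0.5925 -0.1817  0.1637] tool x off 0.0051
332 0.1937 [ 0.5933 -0.1724  0.1937] tool x off 0.0144
332 0.2197 [ 0.594  -0.1643  0.2197] tool x off 0.0225
target [ 0.60080932 -0.16714156]
t 4.55 pos [ 0.5912 -0.1867  0.1864] ydir -5.13 F [-0.46  0.43 -1.97] w 0.0116 g 40.0 -> shift [0.0203 0.0079 0.0284] yaw 0.0131
```

```bash

python3 -m creep '[{"translation":[0.011,0.004,0],"yaw":0.012},{"translation":[0.022,0.008,0.01],"yaw":0.012},{"translation":[0.022,0.008,0.02],"yaw":0.012},{"translation":[0.022,0.008,0.026],"yaw":0.012},{"translation":[0.022,0.008,0.026],"yaw":0.012}]' >/dev/null
for i in 1 2 3; do python3 -m creep '[{"translation":[0,0,0],"yaw":0}]' >/dev/null; python3 -c "from h import *
need(.601,-.1655,.148,-5.88)"; done
```

```text
t 5.15 pos [ 0.6011 -0.1657  0.16  ] ydir -5.84 F [-0.46 -0.25 -0.93] w 0.0117 g 40.0 -> shift [ 0.0002 -0.0001  0.012 ] yaw 0.0007
t 5.25 pos [ 0.6013 -0.1658  0.1605] ydir -5.85 F [-0.14  0.25 -1.5 ] w 0.0118 g 40.0 -> shift [ 0.0003 -0.0003  0.0125] yaw 0.0005
t 5.35 pos [ 0.6013 -0.1658  0.1606] ydir -5.86 F [-0.88  0.63 -1.36] w 0.0119 g 40.0 -> shift [ 0.0003 -0.0004  0.0126] yaw 0.0004
```

```bash

python3 -m creep '[{"translation":[0,0,0.003],"yaw":0},{"translation":[0,0,0.005],"yaw":0},{"translation":[0,0,0.007],"yaw":0},{"translation":[0,0,0.009],"yaw":0},{"translation":[0,0,0.01],"yaw":0}]' >/dev/null
for i in 1 2 3 4; do python3 -m creep '[{"translation":[0,0,0.001],"yaw":0},{"translation":[0,0,0.001],"yaw":0}]' >/dev/null; python3 -c "from h import *
need(.601,-.1655,.148,-5.88)"; done
```

```text
t 6.05 pos [ 0.6012 -0.1656  0.149 ] ydir -5.84 F [ 0.93  0.23 -1.45] w 0.0118 g 40.0 -> shift [ 0.     -0.0002  0.001 ] yaw 0.0006
t 6.25 pos [ 0.6012 -0.1655  0.148 ] ydir -5.84 F [ 0.06 -0.14 -0.96] w 0.0117 g 40.0 -> shift [ 0.     -0.0002  0.    ] yaw 0.0007
t 6.45 pos [ 0.6012 -0.1656  0.1471] ydir -5.84 F [ 0.56  0.18 -1.6 ] w 0.0119 g 40.0 -> shift [ 0.     -0.0002 -0.0009] yaw 0.0006
t 6.65 pos [ 0.6012 -0.1656  0.146 ] ydir -5.85 F [-0.19  0.1  -2.02] w 0.0117 g 40.0 -> shift [ 0.0001 -0.0002 -0.002 ] yaw 0.0006
```

```bash

for i in 1 2 3; do python3 -m creep '[{"translation":[0,0,0.001],"yaw":0},{"translation":[0,0,0.001],"yaw":0}]' >/dev/null; python3 -c "from h import *
need(.601,-.1655,.148,-5.88)"; done
```

```text
t 6.85 pos [ 0.6012 -0.1656  0.145 ] ydir -5.84 F [ 0.11 -0.51 -1.26] w 0.0119 g 40.0 -> shift [ 0.0001 -0.0002 -0.003 ] yaw 0.0006
t 7.05 pos [ 0.6012 -0.1656  0.144 ] ydir -5.84 F [ 0.11  1.14 -1.82] w 0.0119 g 40.0 -> shift [ 0.0001 -0.0002 -0.004 ] yaw 0.0006
t 7.25 pos [ 0.6012 -0.1656  0.143 ] ydir -5.85 F [-1.05 -0.62 -0.58] w 0.0119 g 40.0 -> shift [ 0.0001 -0.0002 -0.005 ] yaw 0.0006
```

```bash

for i in 1 2 3; do python3 -m creep '[{"translation":[0,0,0.001],"yaw":0},{"translation":[0,0,0.001],"yaw":0}]' >/dev/null; python3 -c "from h import *
need(.601,-.1655,.148,-5.88)"; done
```

```text
t 7.45 pos [ 0.6012 -0.1656  0.142 ] ydir -5.85 F [ 0.18  0.49 -1.25] w 0.0115 g 40.0 -> shift [ 0.0001 -0.0002 -0.006 ] yaw 0.0006
t 7.65 pos [ 0.6012 -0.1656  0.141 ] ydir -5.85 F [ 0.18 -0.18 -2.46] w 0.0118 g 40.0 -> shift [ 0.0001 -0.0002 -0.007 ] yaw 0.0006
t 7.85 pos [ 0.6012 -0.1656  0.14  ] ydir -5.84 F [-0.1   0.01 -1.83] w 0.012 g 40.0 -> shift [ 0.     -0.0002 -0.008 ] yaw 0.0007
```

```bash

for i in 1 2 3; do python3 -m creep '[{"translation":[0,0,0.001],"yaw":0},{"translation":[0,0,0.001],"yaw":0}]' >/dev/null; python3 -c "from h import *
need(.601,-.1655,.148,-5.88)"; done
```

```text
t 8.05 pos [ 0.6013 -0.1656  0.1392] ydir -5.85 F [-0.07  0.51 -1.29] w 0.0118 g 40.0 -> shift [ 0.0001 -0.0003 -0.0088] yaw 0.0006
t 8.25 pos [ 0.6013 -0.1656  0.1384] ydir -5.84 F [-1.11  0.06  1.55] w 0.0117 g 40.0 -> shift [ 0.0001 -0.0003 -0.0096] yaw 0.0006
t 8.45 pos [ 0.6013 -0.1656  0.1375] ydir -5.84 F [-1.59  0.42  5.78] w 0.012 g 40.0 -> shift [ 0.     -0.0003 -0.0105] yaw 0.0007
```

```bash

for i in 1 2 3; do python3 -m creep '[{"translation":[0,0,0],"yaw":0},{"translation":[0,0,0],"yaw":0},{"translation":[0,0,0],"yaw":0},{"translation":[0,0,0],"yaw":0},{"translation":[0,0,0],"yaw":0}]' >/dev/null; python3 -c "from h import *
need(.601,-.1655,.148,-5.88)"; done
python3 - <<'E'
from h import *
f=lambda im,x,y,w,h,k:cv2.resize(im[y:y+h,x:x+w],None,fx=k,fy=k,interpolation=cv2.INTER_CUBIC)
a=camera("scene");b=camera("side")
u=proj("scene",[[.601,-.166,.13]])[0];v=proj("side",[[.601,-.166,.13]])[0];print(u,v)
o=[f(im,int(p[0]-33),int(p[1]-40),66,75,6) for im,p in((a,u),(b,v))]
save(np.hstack(o),"home.png")
E
```

```text
t 8.95 pos [ 0.6013 -0.1656  0.1375] ydir -5.85 F [-1.46  1.14  5.14] w 0.0123 g 40.0 -> shift [ 0.0001 -0.0003 -0.0105] yaw 0.0006
t 9.45 pos [ 0.6014 -0.1656  0.1375] ydir -5.84 F [-2.41  0.22  5.62] w 0.0118 g 40.0 -> shift [ 0.0001 -0.0004 -0.0105] yaw 0.0007
t 9.95 pos [ 0.6013 -0.1656  0.1375] ydir -5.85 F [-2.06  0.5   5.1 ] w 0.0115 g 40.0 -> shift [ 0.0001 -0.0003 -0.0105] yaw 0.0006
[235.3170482  232.96511599] [366.2017709  160.29552483]
```

View pics/home.png

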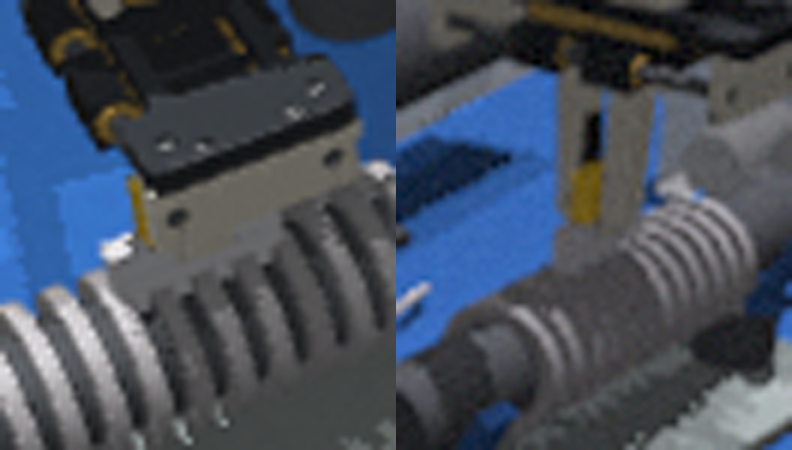

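In the scene view the plate's lower edge lies directly on the crest tops with no gap or visible teeth, from about (130,290) to (285,240). The side view also shows it seated upright. It is home and has been pressed at about 7 N net for 1.5 s. Lifting out and returning.

```bash

python3 -m creep '[{"translation":[0,0,-0.002],"yaw":0},{"translation":[0,0,-0.004],"yaw":0},{"translation":[0,0,-0.008],"yaw":0},{"translation":[0,0,-0.012],"yaw":0},{"translation":[0,0,-0.02],"yaw":0}]' >/dev/null
python3 -m creep '[{"translation":[0,0,-0.02],"yaw":0},{"translation":[0,0,-0.04],"yaw":0}]' >/dev/null
python3 -m creep '[{"translation":[0,0,0],"yaw":0}]' >/dev/null
python3 -c "from h import *
need(.59,.055,.195,37)"
```

```text
t 10.85 pos [ 0.6022 -0.1659  0.2006] ydir -5.84 F [ 0.38 -0.5  -0.55] w 0.0118 g 40.0 -> shift [ 0.2185 -0.0346  0.0052] yaw -0.7478
```

```bash

python3 -m creep '[{"translation":[0.044,-0.007,0],"yaw":-0.149},{"translation":[0.088,-0.014,0],"yaw":-0.298},{"translation":[0.132,-0.021,0],"yaw":-0.447},{"translation":[0.175,-0.028,0],"yaw":-0.597},{"translation":[0.218,-0.035,0],"yaw":-0.746}]' >/dev/null
python3 -m creep '[{"translation":[0,0,0],"yaw":0}]' >/dev/null
python3 -c "from h import *
need(.5797,.2977,.19,79.6)"
```

```text
t 11.45 pos [0.5879 0.059  0.1964] ydir 37.43 F [-0.14 -1.49 -1.39] w 0.0117 g 40.0 -> shift [0.1945 0.1385 0.0066] yaw -0.736
```

```bash

python3 -m creep '[{"translation":[0.039,0.028,0],"yaw":-0.147},{"translation":[0.078,0.056,0],"yaw":-0.295},{"translation":[0.117,0.083,0],"yaw":-0.442},{"translation":[0.156,0.111,0],"yaw":-0.589},{"translation":[0.194,0.138,0],"yaw":-0.736}]' >/dev/null
python3 -m creep '[{"translation":[0,0,0],"yaw":0},{"translation":[0,0,0],"yaw":0},{"translation":[0,0,0],"yaw":0}]' >/dev/null
for i in 1 2 3; do python3 -m creep '[{"translation":[0,0,0],"yaw":0}]' >/dev/null
python3 -c "from h import *
need(.5797,.2977,.0265,79.6)";done
```

```text
t 12.35 pos [0.5828 0.2916 0.1971] ydir 78.93 F [ 0.61  0.55 -1.75] w 0.0117 g 40.0 -> shift [0.0042 0.0055 0.1706] yaw -0.0117
t 12.45 pos [0.5828 0.2918 0.1973] ydir 78.96 F [ 0.56  1.27 -0.6 ] w 0.0118 g 40.0 -> shift [0.0042 0.0052 0.1708] yaw -0.0112
t 12.55 pos [0.5827 0.2921 0.1973] ydir 79.0 F [-0.58 -0.15 -1.62] w 0.0118 g 40.0 -> shift [0.0041 0.0049 0.1708] yaw -0.0105
```

```bash

python3 -m creep '[{"translation":[0.004,0.005,0.04],"yaw":-0.01},{"translation":[0.004,0.005,0.08],"yaw":-0.01},{"translation":[0.004,0.005,0.12],"yaw":-0.01},{"translation":[0.004,0.005,0.136],"yaw":-0.01},{"translation":[0.004,0.005,0.136],"yaw":-0.01}]' >/dev/null
python3 -m creep '[{"translation":[0,0,0],"yaw":0},{"translation":[0,0,0],"yaw":0},{"translation":[0,0,0],"yaw":0},{"translation":[0,0,0],"yaw":0},{"translation":[0,0,0],"yaw":0}]' >/dev/null
for i in 1 2; do python3 -m creep '[{"translation":[0,0,0],"yaw":0}]' >/dev/null
python3 -c "from h import *
need(.5797,.2977,.0265,79.6)";done
python3 - <<'E'
from h import *
save(cv2.resize(camera("wrist")[100:300,180:460],None,fx=2.8,fy=2.8,interpolation=cv2.INTER_CUBIC),"w4.png")
E
```

```text
t 13.65 pos [0.5796 0.2986 0.0614] ydir 79.64 F [-0.71 -0.3  -1.35] w 0.0117 g 40.0 -> shift [-0.0003 -0.0008  0.0349] yaw 0.0007
t 13.75 pos [0.5795 0.2985 0.0612] ydir 79.64 F [-0.13  1.15 -2.33] w 0.0117 g 40.0 -> shift [-0.0003 -0.0008  0.0347] yaw 0.0007
```

View pics/w4.png

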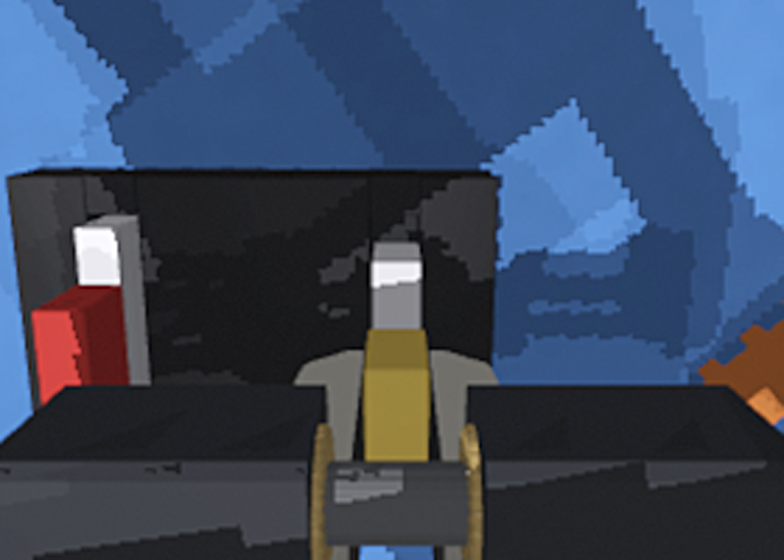

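The slot lines at x≈370 and 420 line up with the leaf at x 370–422. Lowering with force checks.

```bash

python3 -m creep '[{"translation":[0,-0.0005,0.005],"yaw":0},{"translation":[0,-0.0007,0.01],"yaw":0},{"translation":[0,-0.0007,0.014],"yaw":0},{"translation":[0,-0.0007,0.016],"yaw":0},{"translation":[0,-0.0007,0.018],"yaw":0}]' >/dev/null
for i in 1 2 3; do python3 -m creep '[{"translation":[0,0,0.001],"yaw":0},{"translation":[0,0,0.002],"yaw":0},{"translation":[0,0,0.002],"yaw":0}]' >/dev/null
python3 -c "from h import *
need(.5797,.2977,.0265,79.6)";done
```

```text
t 14.6 pos [0.5794 0.2978 0.0411] ydir 79.64 F [ 0.14  0.32 -1.35] w 0.0116 g 40.0 -> shift [-0.0003 -0.0001  0.0146] yaw 0.0007
t 14.9 pos [0.5793 0.2978 0.039 ] ydir 79.64 F [-0.31  0.12 -0.8 ] w 0.012 g 40.0 -> shift [-0.0004 -0.      0.0125] yaw 0.0007
t 15.2 pos [0.5793 0.2978 0.037 ] ydir 79.64 F [ 0.48 -0.43 -1.21] w 0.0118 g 40.0 -> shift [-0.0004 -0.      0.0105] yaw 0.0008
```

```bash

python3 -m creep '[{"translation":[0,0,0.002],"yaw":0},{"translation":[0,0,0.004],"yaw":0},{"translation":[0,0,0.006],"yaw":0},{"translation":[0,0,0.008],"yaw":0},{"translation":[0,0,0.0085],"yaw":0}]' >/dev/null
for i in 1 2 3; do python3 -m creep '[{"translation":[0,0,0.0005],"yaw":0},{"translation":[0,0,0.0005],"yaw":0},{"translation":[0,0,0.0005],"yaw":0}]' >/dev/null
python3 -c "from h import *
need(.5797,.2977,.0265,79.6)";done
```

```text
t 16.0 pos [0.5794 0.2978 0.0282] ydir 79.64 F [-0.45 -0.25 -1.86] w 0.0117 g 40.0 -> shift [-0.0003 -0.0001  0.0017] yaw 0.0008
t 16.3 pos [0.5794 0.2978 0.0277] ydir 79.64 F [ 0.63 -0.33 -1.71] w 0.0115 g 40.0 -> shift [-0.0003 -0.0001  0.0012] yaw 0.0007
t 16.6 pos [0.5794 0.2978 0.0271] ydir 79.64 F [-0.74  0.03 -1.44] w 0.0119 g 40.0 -> shift [-0.0003 -0.0001  0.0006] yaw 0.0007
```

```bash

for i in 1 2 ; do python3 -m creep '[{"translation":[0,0,0.0005],"yaw":0},{"translation":[0,0,0.0005],"yaw":0},{"translation":[0,0,0.0005],"yaw":0}]' >/dev/null
python3 -c "from h import *
need(.5797,.2977,.0265,79.6)";done
```

```text
t 16.9 pos [0.5794 0.2978 0.0266] ydir 79.64 F [-0.13  0.02 -2.2 ] w 0.0115 g 40.0 -> shift [-0.0003 -0.0001  0.0001] yaw 0.0007
t 17.2 pos [0.5794 0.2978 0.0262] ydir 79.64 F [-0.72  0.17 -1.65] w 0.0116 g 40.0 -> shift [-0.0003 -0.0001 -0.0003] yaw 0.0006
```

```bash

for i in 1 2 ; do python3 -m creep '[{"translation":[0,0,0.0004],"yaw":0},{"translation":[0,0,0.0004],"yaw":0},{"translation":[0,0,0.0004],"yaw":0}]' >/dev/null
python3 -c "from h import *
need(.5797,.2977,.0265,79.6)";done
```

```text
t 17.5 pos [0.5795 0.2979 0.0262] ydir 79.64 F [-2.02 -1.44  5.27] w 0.0111 g 40.0 -> shift [-0.0002 -0.0001 -0.0003] yaw 0.0007
t 17.8 pos [0.5795 0.2979 0.0261] ydir 79.64 F [-4.45 -2.25 10.33] w 0.0118 g 40.0 -> shift [-0.0002 -0.0001 -0.0004] yaw 0.0007
```

Floor contact felt. Backing off slightly, opening to about 40 mm (clear of the red leaf), and rising.

```bash

python3 -m creep '[{"translation":[0,0,-0.0006],"yaw":0},{"translation":[0,0,-0.0006],"yaw":0}]' >/dev/null
python3 -m creep '[{"translation":[0,0,0],"yaw":0},{"translation":[0,0,0],"yaw":0},{"translation":[0,0,0],"yaw":0},{"translation":[0,0,0],"yaw":0},{"translation":[0,0,0],"yaw":0}]' 43
python3 -m creep '[{"translation":[0,0,-0.01],"yaw":0},{"translation":[0,0,-0.03],"yaw":0},{"translation":[0,0,-0.07],"yaw":0},{"translation":[0,0,-0.115],"yaw":0},{"translation":[0,0,-0.16],"yaw":0}]' 
python3 -m creep '[{"translation":[-0.05,0,0],"yaw":0},{"translation":[-0.1,0,0],"yaw":0},{"translation":[-0.1,0,0],"yaw":0},{"translation":[-0.1,0,0],"yaw":0}]' >/dev/null
python3 - <<'E'
from h import *
f=lambda im,x,y,w,h,k:cv2.resize(im[y:y+h,x:x+w],None,fx=k,fy=k,interpolation=cv2.INTER_CUBIC)
a=camera("scene");b=camera("side")
o=np.hstack([f(a,340,150,80,60,5),f(b,245,230,80,60,5)]);o2=np.hstack([f(a,150,180,240,180,1.6667),f(b,200,120,240,180,1.6667)])
save(np.vstack([o,o2[:300,:800]]),"end.png")
E
```

```text
clock: 18.5
eef_pos: [0.5794, 0.2978, 0.0258]
tool_rot: [-3.142, -0.0, 2.961]
ft_force: [-0.8, 0.8, 0.9]
grip_width: 0.0396
gripper_force: 0.0
clock: 19.0
eef_pos: [0.5791, 0.2977, 0.1885]
tool_rot: [3.141, 0.0, 2.961]
ft_force: [0.8, 0.6, 0.3]
grip_width: 0.0402
gripper_force: 0.0
```

View pics/end.png

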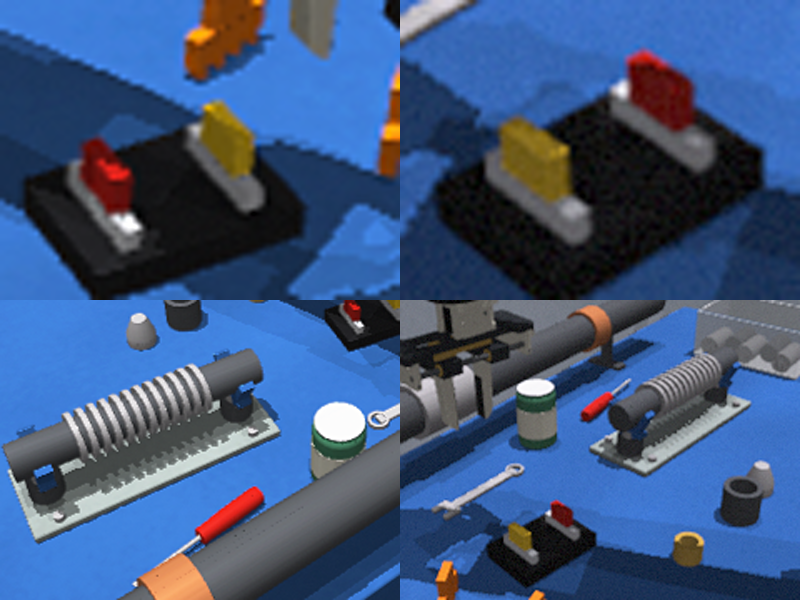

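The yellow leaf stands in its slot exactly as at the start, at (225,135) and (535,160). The red leaf and the other objects have not moved, and the gripper is clear.

```bash
python3 -c "from workcell import *;print(hand_in())"
```

```text
the job is handed in; nothing more can be done
None
```

I seated the yellow pitch leaf fully home in the thread, pressed it at about 7 N for 1.5 s, stood it back in its rack slot and released it, with everything else still in place; the job is handed in at about 20 s of the 61 s, no verdict shown.

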